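# Press a circuit board home in a programming jig

## Robot

A 6-joint arm with a two-finger parallel gripper is mounted at the origin on the work surface; the furniture and walls round the work are solid. World frame = base frame: x ahead of the robot, y to its left, z up, the work surface at z = 0. Lengths are in mm, angles in rad, forces in N, time in s.
With the tool pointing down it reaches from about 400 to 925 mm from the base axis. Payload 12.5 kg.
Tool frame: the origin (TCP) lies between the finger pads; the fingertips stand 25 mm ahead of it and the grasp point (between the pads) lies 6 mm ahead of it; z points along the fingers, y is the line along which they close (so a half turn about z gives the same grasp; the last joint's range is limited). The gripper opens to 95 mm and grips with 3 to 60 N. Pads are 20 mm wide; open, the fingers measure 119 mm over their backs; the gripper's body (75 mm by 180 mm) begins 59 mm behind the grasp point.
Start: joints at [1.235, 0.491, 1.559, -0, 1.092, -0.106], TCP at [142.346, 608.592, 219.361] pointing down, gripper open.
Joint ranges: [-3.1, 3.1], [-0.84, 2.19], [0.05, 2.79], [-1.13, 4.28], [0.06, 2.93], [-2.69, 2.69]. Speed limits (rad/s): [2.22, 2.22, 2.79, 3.14, 3.14, 3.14].

## Interface

Orientations are given as [roll, pitch, yaw] about the fixed x, y, z axes, in that order (R = Rz(yaw) Ry(pitch) Rx(roll)).
In Python, from cell import state, read_camera, job_done, cut_out gives the robot as it stands. The module is installed in compiled form; this text tells all that it offers.
- The arm moves only by the tool jog_arm, never from a script. Its argument "motion" is a list of rows, each a list of 2 entries, a list of its own where there are three numbers: the shift along the tool's x, y, z in mm, then the turn about the tool's z in rad. A call has 1 to 5 rows; each row is the pose to reach, as a shift and turn from the pose commanded when the call began, along the tool's axes at that moment; what a row does not reach only later rows make up. A row lasts 1/10 s, in which the tool goes at most 50 mm and 8.59 degrees, less where a joint would pass 70% of its speed; a pose out of reach is approached as far as the arm can. A call with a gripper value outside its range is refused whole. "grip" is the closure, from 0 (fully open) to 1 (shut), set as the call begins (left out, the last holds). The fingers move at their own pace and stop on an object; the grip force is fixed at half the most. Time passes only in rows, so rows that repeat a pose let the fingers close. It gives the time, the measured TCP pose, the force, the opening and the grip force at its end, in the units of the state.
- state(): the state, without advancing time (a new reading comes with each control period).
- read_camera(name): name is "scene" or "top" or "wrist"; returns a dict with "img" (420x560x3 uint8, blue, green, red), "vertical_fov" (degrees; the focal length in pixels is half the picture's height over the tangent of half this angle, whatever the lens; pixels are square), "cx", "cy" (the principal point, pixels), "extrinsics" (4x4, takes a point from camera to world coordinates). Camera axes: x right, y up, looking along -z (the intrinsics and any distortion apply to the point x, -y, -z); pixel columns grow to the right and rows downward; lengths in mm; the calibration is good to about 2 mm. The wrist camera is an equidistant fisheye: a pixel r from the principal point sees the ray r / f radians off the axis. A picture is of the moment at which its call begins. There is no depth.
- job_done(): hands the job in; it is judged then, once.
Trained networks look in a picture, given as the dict that the camera call returned (one of the last four; its "shot" number tells which), for a name from the list of things; names that differ only in an ending like _2 or _b are one class to them, and where a whole thing is asked for, a point or a joint stands for the part that bears it (a point fixed in the world has none). Each returns a list of dicts, best first, with "p" (0 to 1); they miss things now and then, are a little off and sometimes report something else, mostly with a low value. They report only what shows in the picture. A call takes as long as a camera call. They do not tell look-alikes from the thing itself.
- cut_out(name, picture): "region" (420x560 bool, what is visible of it) and "box" ([left, top, right, bottom] in pixels, round what is visible of it).
The state is a dict: "t": time; "joints": joint angles; "qvel": joint speeds; "tau": joint torques, N m; "eef_pos": TCP position; "tcp_rot": TCP orientation; "ft_force": force on the tool from outside, world axes, zero at the start; "moment": the same for the moment, N m; "opening": opening from 0.0 (shut) to 1.0 (fully open); "grip_force": force on a finger pad.
Only numpy, scipy, OpenCV 4.12 (cv2) and the standard library are available. Lean on these libraries where they do the work, as an engineer would, in place of code of your own. Each camera call takes 0.05 s, during which the arm holds its last target. There are 200 camera calls.

## Task

Take the orange-handled hand pusher by its handle and, with its flat foot centred on the metal shield of the circuit board in the programming jig, press the sprung white carrier squarely down until it bottoms out level on its stops and both blue catches have snapped over its edges; hold it firmly on the stops for a second, but never press with 25 N or more, which would crack the board. Then park the pusher upright in the round recess of the jig. Touch the board and carrier only with the pusher, and leave the dropper bottle, the battery and the tweezers where they are.

Things in the scene. Friction and masses are not known exactly. Their poses are not given: they have to be found in the camera images.
- pusher_mid (a point): Middle of the loose hand pusher (0.2 to 0.3 kg, 80 mm tall, standing): flat round rubber foot 42 mm across, 9 mm high; steel neck; orange square handle 24 x 24 mm. The point is on its axis, 40 mm above the foot's underside; the handle spans 22 mm below to 40 mm above it. Grip two opposite flats some 15 mm above it. z points up, x and y are square to the flats.
- jig: Grey base 124 (x) x 214 (y) x 14 mm, fixed on the desk; origin centre of its underside, x to its rear, y to its left, z up. It bears the spring bed with the white carrier plate, 84 (x) x 72 (y) mm, and blue catches at the carrier's front and rear edge, up to 56 mm from the press axis along x and at most 64 mm above the desk.
- press_point (a point): Point on the press axis at the top face of the jig's base, 14 mm above the desk; axes as the jig. Straight above it is the centre of the board's flat metal shield, 44 x 44 mm. The bed's height screw is set anew every time and not reported: the shield's top, carrier up, stands 49 to 65 mm above the desk.
- park (a point): Centre of the floor of the round parking recess in the jig's base, 8 mm above the desk; the recess is 48 mm across and 6 mm deep, so the pusher's 42 mm foot has 3 mm of play all round. It lies 110 mm along the jig's +y from the press axis. Axes as the jig.
- carrier (a joint): How far the carrier is pressed down, m: 0 up, 0.0112 on its four stops. Its springs push back with 4 N at the start, 9.5 N on the stops. Between 0.5 and 5 mm the catches are forced open, which adds up to 5 N; at 9.7 mm they snap over its front and rear edge, so that, let go, it rises only to about 9.5 mm. On the stops it is hard and the force climbs steeply.
- carrier_roll (a joint): Lean of the carrier about the jig's x axis, rad, 0 level (positive: its left, +y side rises). It can lean if pressed off centre.
- carrier_pitch (a joint): Lean of the carrier about the jig's y axis, rad, 0 level (positive: its far, +x side sinks).
- dropper: Bystander: amber dropper bottle, 33 mm across, 102 mm tall, standing; origin in the middle of its underside. It and the pusher stand on the left and right of the jig, either way round.
- cell: Bystander: black and yellow battery cell, 15 mm across, 50 mm tall, standing on end; origin in the middle of its underside.
- tweezers: Bystander: steel tweezers, 118 mm long (along its y), lying flat; origin in the middle of its underside.
Things that resemble listed ones, but are neither listed nor needed, are in the scene too. Several things look just like the part that bears pusher_mid: the one meant starts farthest to the robot's right.

How it is judged:
By the outcome, as a careful person would: the job done as asked, in the order asked, and still so for the second after the job is handed in, with the robot touching nothing.
It also fails if it takes over 54 s, if anything falls off the work surface, if the arm or the gripper's body presses on something with over 40 N, if the wrist force passes 120 N, or if a joint passes its speed limit or range.

## Working session

There is one attempt and no reset: what is moved stays moved. The work goes in short steps, Python scripts to look and compute and a tool call to move; the robot and the scene stay as the last step left them, time stands still between calls to the robot, and variables do not carry over. Pictures are saved under pics/ and viewed, at most 13 in all, crops included, and the job is handed in when it is done.

Besides the shell and the picture viewer there is one more tool, called as name(argument=value, ...) on one line, values as JSON. jog_arm: Moves the arm, as the interface text tells. Its arguments: {"type":"object","properties":{"motion":{"type":"array"},"grip":{"type":"number"}},"required":["motion"]}

```bash
mkdir -p pics; python3 - <<'E'
from cell import *
import cv2,numpy as np
s=state();print(s)
for n in("scene","top"):
    p=read_camera(n);cv2.imwrite(f"pics/{n}0.png",p["img"])
    print(n,p["vertical_fov"],p["cx"],p["cy"],p["extrinsics"].tolist() if hasattr(p["extrinsics"],'tolist') else p["extrinsics"])
    for k in("pusher_mid","jig","carrier","dropper","cell","tweezers"):
        print(k,[(round(float(d["p"]),2),[int(v) for v in d["box"]]) for d in cut_out(k,p)])
E
```

```text
{'t': 0.0, 'joints': array([ 1.23540981e+00,  4.91568975e-01,  1.55943818e+00, -1.60178938e-05,
        1.09172630e+00, -1.05622243e-01]), 'qvel': array([ 9.34534400e-04,  5.97518101e-04, -1.57521786e-05,  1.68735293e-03,
       -1.42462221e-03, -5.92445613e-04]), 'tau': array([-3.42497005e-03, -6.12631273e+01, -2.58178818e+01,  6.91915839e-02,
        4.82045312e-02, -1.30898070e-04]), 'eef_pos': array([142.25804049, 608.3478741 , 218.75978582]), 'tcp_rot': array([-3.14045671e+00, -1.06143314e-04,  2.91183571e+00]), 'ft_force': array([-1.33113825,  0.26379001, -0.01336317]), 'moment': array([ 0.01628775, -0.02915794, -0.02878308]), 'grip_force': 0.0, 'opening': 1.0017606381676207}
scene 50.873889140905625 279.83792544115124 212.9812645861363 [[0.798370326095079, 0.39079786805406264, -0.458128637759349, -11.303079787755406], [-0.6017726150449184, 0.4902693810585376, -0.6304804943679692, -563.6758996063757], [-0.02178398936920684, 0.7790461862565516, 0.6265879806430096, 730.0611537594298], [0.0, 0.0, 0.0, 1.0]]
pusher_mid [(0.82, [217, 163, 233, 196]), (0.82, [184, 159, 202, 191]), (0
[... 301 characters left out ...]
 291])]
top 48.583591703708144 269.0894633222077 205.53628422387305 [[0.003324658333713007, 0.9941441562435978, -0.10801084785182073, 369.5518774623617], [-0.9998815265527077, 0.0016814904953321647, -0.015300504839409333, 135.815393417354], [-0.015029288259620069, 0.10804892038525514, 0.9940319669396904, 1149.1580140343876], [0.0, 0.0, 0.0, 1.0]]
pusher_mid [(0.77, [146, 232, 168, 251]), (0.6, [149, 172, 171, 193]), (0.57, [118, 254, 142, 271]), (0.56, [183, 212, 197, 225])]
jig [(0.85, [246, 157, 336, 218])]
carrier [(0.94, [296, 163, 328, 200])]
dropper []
cell [(0.42, [248, 158, 336, 213]), (0.36, [198, 138, 210, 151])]
tweezers [(0.63, [384, 150, 406, 155]), (0.48, [246, 158, 336, 214])]
```

View pics/scene0.png

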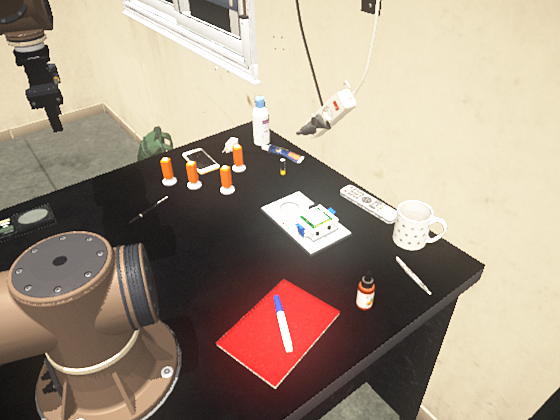

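View pics/top0.png

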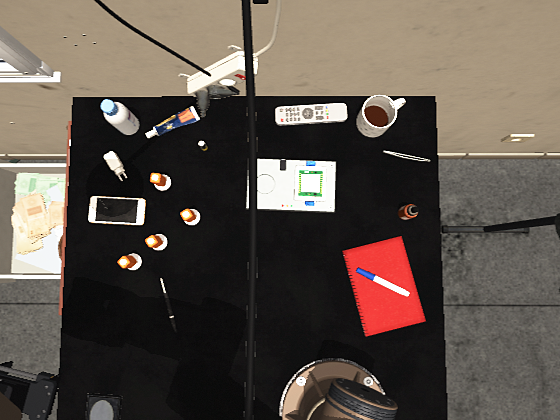

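The scene and top pictures show four orange pushers on the left. The rightmost one is at about (188,215) in top and (227,180) in scene. The jig is at (290,185) in top, with its recess at about (266,184) and the shield at about (311,183).

```bash
cat > h.py <<'E'
import numpy as np,cv2
from cell import *
from scipy.spatial.transform import Rotation as R
def foc(p): return 210/np.tan(np.radians(p["vertical_fov"])/2)
def ray(p,u,v,fish=False):
    x=(u-p["cx"])/foc(p);y=(v-p["cy"])/foc(p)
    if fish:
        th=np.hypot(x,y);k=np.tan(th)/th if th>1e-9 else 1;x*=k;y*=k
    E=np.array(p["extrinsics"]);return E[:3,3],E[:3,:3]@np.array([x,-y,-1])
def onz(p,u,v,z,fish=False):
    o,d=ray(p,u,v,fish);return (o+d*(z-o[2])/d[2]).round(1)
def proj(p,X,fish=False):
    E=np.array(p["extrinsics"]);c=E[:3,:3].T@(np.asarray(X,float)-E[:3,3]);x,y=c[0]/-c[2],-c[1]/-c[2]
    if fish:
        r=np.hypot(x,y);k=np.arctan(r)/r if r>1e-9 else 1;x*=k;y*=k
    return np.array([p["cx"]+foc(p)*x,p["cy"]+foc(p)*y])
def togo(X,yaw=None):
    s=state();M=R.from_euler('xyz',s["tcp_rot"]).as_matrix();print("tool shift",(M.T@(np.array(X)-s["eef_pos"])).round(1),"yaw",s["tcp_rot"][2].round(4),"pos",s["eef_pos"].round(1))
E
python3 - <<'E'
from h import *
p=read_camera("top");a=p["img"]
c=np.hstack([cv2.resize(a[195:235,165:215],None,fx=7,fy=7,interpolation=2),cv2.resize(a[150:220,240:340],None,fx=4,fy=4,interpolation=2)[:280]])
cv2.imwrite("pics/crop1.png",c)
print("pusher foot/handle top",onz(p,192,217,5),onz(p,187,213,80))
for u,v in((250,158),(336,159),(335,213),(248,209)):print(onz(p,u,v,14))
print("recess",onz(p,266,184,14),"shield",onz(p,311,183,57))
print("dropper",onz(p,407,212,100),"cell",onz(p,203,146,50))
togo([442,330,219])
E
```

```text
pusher foot/handle top [465. 344.   5.] [468.  342.2  80. ]
[611.6 201.1  14. ]
[609.1 -12.   14. ]
[474.8  -7.9  14. ]
[484.3 205.   14. ]
recess [546.3 161.1  14. ] shield [542.1  53.4  57. ]
dropper [ 469.4 -159.1  100. ] cell [633.4 312.9  50. ]
tool shift [-3.552e+02 -2.030e+02  3.000e-01] yaw 2.9118 pos [142.3 608.6 219.4]
```

View pics/crop1.png

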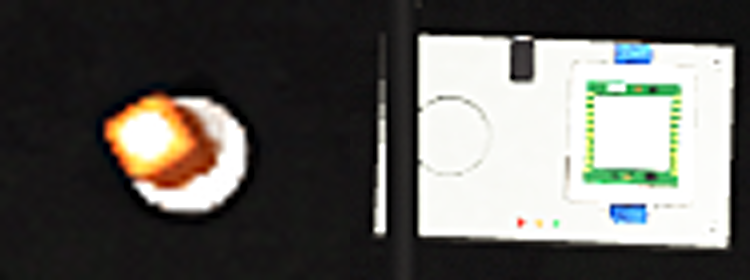

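```bash
python3 -c "
from h import *
togo([467,343,220])"
```

```text
tool shift [-376.6 -184.6   -0.7] yaw 2.9118 pos [142.3 608.6 219.4]
```

jog_arm(motion=[[[-40,-20,0],0],[[-82,-41,0],0],[[-125,-62,0],0],[[-168,-83,0],0],[[-210,-104,0],0]])

```text
t: 1.25
eef_pos: [324.4, 458.2, 219.5]
tcp_rot: [3.141, 0.0, 2.912]
ft_force: [0.2, 0.5, 0.3]
opening: 0.999
grip_force: 0.0
```

jog_arm(motion=[[[-42,-20,0],0],[[-84,-40,0],0],[[-126,-61,0],0],[[-166,-80,0],0],[[-166,-80,0],0]])

```text
t: 1.75
eef_pos: [470.1, 340.8, 219.2]
tcp_rot: [3.141, 0.001, 2.907]
ft_force: [-0.5, 1.1, 0.2]
opening: 1.002
grip_force: 0.0
```

```bash
python3 - <<'E'
from h import *
p=read_camera("wrist");cv2.imwrite("pics/w1.png",p["img"])
togo([467,343,220]);s=state();print(s["t"],s["joints"])
E=np.array(p["extrinsics"]);print(p["vertical_fov"],p["cx"],p["cy"],E.round(3).tolist())
print(proj(p,[466,343,5],1),proj(p,[466,343,80],1))
for k in("pusher_mid","jig","carrier"):
    print(k,[(round(float(d["p"]),2),[int(v) for v in d["box"]]) for d in cut_out(k,p)])
E
```

```text
tool shift [ 1.4  0.5 -0.8] yaw 2.9081 pos [468.2 342.2 219.2]
1.8 [ 5.17165823e-01  4.26946103e-01  1.67247415e+00  2.04579761e-05
  1.04211349e+00 -8.20161804e-01]
65.70646984690485 280.63277714393877 209.92517105674247 [[0.233, -0.929, -0.287, 388.383], [0.973, 0.222, 0.069, 360.233], [-0.0, -0.296, 0.955, 383.419], [0.0, 0.0, 0.0, 1.0]]
[281.73542016 179.70533914] [281.98833101 195.69779991]
pusher_mid [(0.95, [366, 39, 413, 83]), (0.9, [320, 96, 364, 132]), (0.83, [266, 162, 299, 207]), (0.78, [341, 213, 380, 262])]
jig [(0.78, [59, 216, 206, 304])]
carrier [(0.77, [73, 259, 108, 270])]
```

View pics/w1.png

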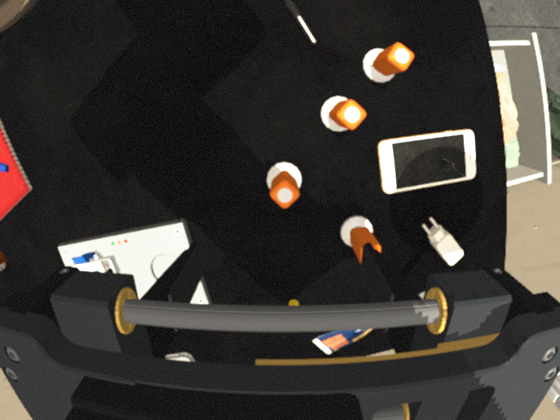

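```bash
cat >> h.py <<'E'
from scipy.optimize import minimize
def handle_fit(p,x,y,fish,w=60,zlo=18,zhi=80):
    hsv=cv2.cvtColor(p["img"],cv2.COLOR_BGR2HSV);K=8
    c=proj(p,[x,y,50],fish).astype(int);x0,y0=c-w//2
    h=hsv[y0:y0+w,x0:x0+w];m=((h[...,0]<22)&(h[...,1]>90)&(h[...,2]>70)).astype(np.uint8)
    n,l,st,_=cv2.connectedComponentsWithStats(m)
    cc=min(range(1,n),key=lambda i:(np.hypot(*(np.argwhere(l==i).mean(0)-w/2)) if st[i,4]>60 else 1e9))
    m=(l==cc).astype(np.uint8);hs=[];hs=cv2.findContours(m,0,2)[0]
    cv2.drawContours(m,hs,-1,1,-1)
    M=cv2.resize(m*255,None,fx=K,fy=K,interpolation=1)>127
    def render(q):
        a=q[2]+np.pi/4+np.arange(4)*np.pi/2
        P=[proj(p,[q[0]+16.97*np.cos(t),q[1]+16.97*np.sin(t),z],fish) for z in(zlo,zhi) for t in a]
        P=((np.array(P)-[x0,y0]+.5)*K-.5).round().astype(np.int32)
        o=np.zeros(M.shape,np.uint8);cv2.fillConvexPoly(o,cv2.convexHull(P),1);return o
    def cost(q): o=render(q)>0;return (o^M).sum()/M.sum()
    best=min((minimize(cost,[x,y,t],method="Nelder-Mead",options=dict(initial_simplex=[[x,y,t],[x+5,y,t],[x,y+5,t],[x,y,t+.3]],maxiter=150)) for t in(-.6,-.2,.2,.6)),key=lambda r:r.fun)
    return best.x.round(3),round(best.fun,3)
E
python3 - <<'E'
from h import *
p=read_camera("wrist");print(handle_fit(p,467,343,True,64))
cv2.imwrite("pics/c2.png",cv2.resize(p["img"][150:225,245:320],None,fx=8,fy=8,interpolation=2))
p=read_camera("top");print(handle_fit(p,467,343,False,40))
p=read_camera("scene");print(handle_fit(p,467,343,False,44))
E
```

```text
(array([465.691, 345.42 ,   0.485]), np.float64(0.163))
(array([469.512, 333.936,   1.08 ]), np.float64(3.775))
(array([4.68014e+02, 3.45522e+02, 6.90000e-02]), np.float64(0.238))
```

View pics/c2.png

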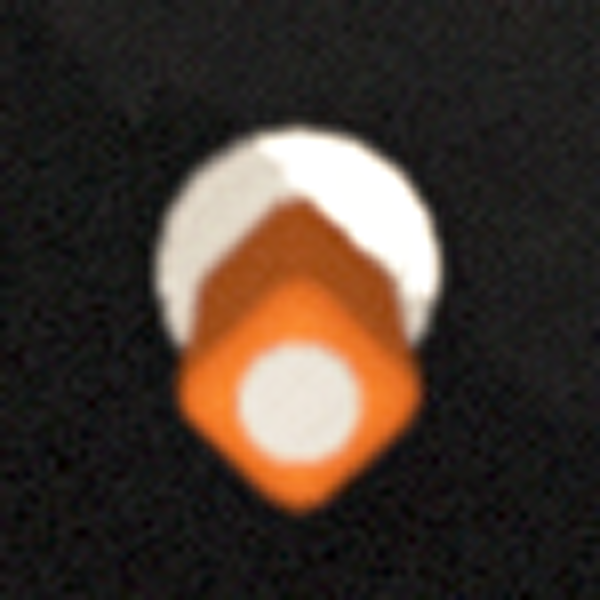

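The crop shows the cap centre at wrist pixel (281.9,199.8). The handle's corners sit at 45° in the picture, and the foot's centre is at about (281.9,183).

```bash
python3 - <<'E'
from h import *
p=read_camera("wrist")
f=lambda a,b,z:onz(p,245+(a+.5)/8-.5,150+(b+.5)/8-.5,z,True)
print("cap",f(299,402,80),"foot",f(299,268,9))
C=np.array([f(178,388,80),f(298,512,80),f(422,388,80),f(298,275,80)]);print(C,C.mean(0))
d=C[2]-C[0];e=C[1]-C[3];print(np.degrees(np.arctan2(d[1],d[0]))%90,np.degrees(np.arctan2(e[1],e[0]))%90)
togo([467,343,51])
E
```

```text
cap [465.6 345.8  80. ] foot [464.7 346.3   9. ]
[[460.5 332.   80. ]
 [479.2 342.6  80. ]
 [467.2 360.7  80. ]
 [450.2 349.3  80. ]] [464.275 346.15   80.   ]
76.85966689073098 76.99095465650912
tool shift [ -1.5  -1.3 168.5] yaw 2.9134 pos [465.8 344.6 219.5]
```

```bash
python3 -c "
from h import *
togo([465.3,345.9,110])"
```

```text
tool shift [  0.8   1.2 109.5] yaw 2.9134 pos [465.8 344.6 219.5]
```

jog_arm(motion=[[[0,0,10],0.14],[[0,0,30],0.28],[[0,0,60],0.42],[[0,0,85],0.56],[[0,0,95],0.7]])

```text
t: 2.65
eef_pos: [465.3, 343.9, 122.2]
tcp_rot: [-3.139, -0.0, 2.207]
ft_force: [0.2, -0.7, -0.0]
opening: 1.0
grip_force: 0.0
```

jog_arm(motion=[[[0,0,0],0.1],[[0,0,0],0.1]])

```text
t: 2.85
eef_pos: [466.1, 344.3, 124.1]
tcp_rot: [-3.141, -0.0, 2.111]
ft_force: [0.1, 0.4, -0.0]
opening: 1.004
grip_force: 0.0
```

```bash
python3 - <<'E'
from h import *
p=read_camera("wrist");togo([465.3,345.9,61])
c=proj(p,[465.3,345.9,45],1).astype(int);print(c)
a=p["img"][c[1]-45:c[1]+45,c[0]-45:c[0]+45];cv2.imwrite("pics/c3.png",cv2.resize(a,None,fx=6,fy=6,interpolation=2))
E
```

```text
tool shift [ 1.9  0.  63.4] yaw 2.1149 pos [466.2 344.3 124.4]
[281 218]
```

View pics/c3.png

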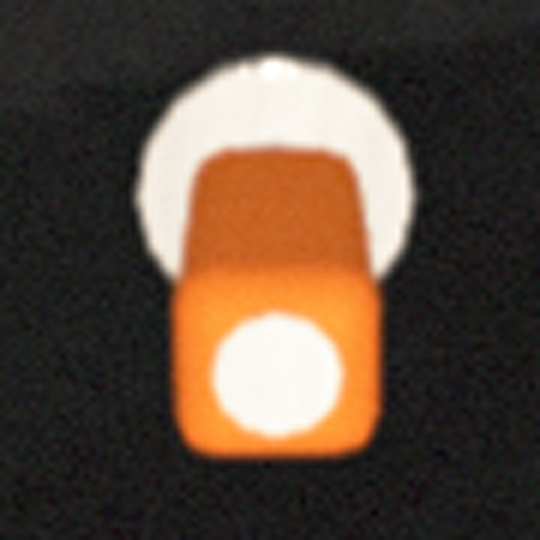

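The handle's flats are now square to the tool. The cap centre is at wrist pixel (281.8,234.9) and the foot's centre at (281.7,205).

```bash
python3 - <<'E'
from h import *
p=read_camera("wrist")
X=onz(p,281.8,234.9,80,1);Y=onz(p,281.7,205,9,1);print(X,Y)
togo([*((X+Y)/2)[:2],61])
E
```

```text
[466.1 345.8  80. ] [465.8 346.5   9. ]
tool shift [ 1.9  0.6 63.6] yaw 2.1156 pos [466.4 344.2 124.6]
```

jog_arm(motion=[[[1.9,0.5,22],0],[[1.9,0.5,45],0],[[1.9,0.5,60],0],[[1.9,0.5,63.4],0],[[1.9,0.5,63.4],0]])

```text
t: 3.45
eef_pos: [466.0, 345.8, 61.1]
tcp_rot: [-3.141, -0.0, 2.113]
ft_force: [0.4, -0.2, 1.0]
opening: 1.003
grip_force: 0.0
```

jog_arm(motion=[[[0,0,0],0],[[0,0,0],0],[[0,0,0],0],[[0,0,0],0],[[0,0,0],0]], grip=1)

```text
t: 3.95
eef_pos: [466.1, 345.7, 61.2]
tcp_rot: [3.141, -0.0, 2.112]
ft_force: [0.5, -0.1, -0.5]
opening: 0.636
grip_force: 0.0
```

jog_arm(motion=[[[0,0,0],0],[[0,0,0],0]])

```text
t: 4.15
eef_pos: [466.0, 345.7, 61.0]
tcp_rot: [3.141, -0.0, 2.112]
ft_force: [1.2, -0.2, 0.5]
opening: 0.467
grip_force: 0.0
```

jog_arm(motion=[[[0,0,0],0],[[0,0,0],0],[[0,0,0],0],[[0,0,0],0],[[0,0,0],0]])

```text
t: 4.65
eef_pos: [466.0, 345.7, 60.9]
tcp_rot: [-3.142, -0.0, 2.112]
ft_force: [0.2, 1.4, 0.2]
opening: 0.25
grip_force: 30.0
```

jog_arm(motion=[[[0,0,-15],0],[[0,0,-50],0.0],[[0,0,-90],0.1],[[-20,-7,-115],0.22],[[-55,-19,-115],0.35]])

```text
t: 5.15
eef_pos: [478.9, 289.9, 179.2]
tcp_rot: [3.136, -0.002, 1.759]
ft_force: [0.8, -1.1, -2.7]
opening: 0.257
grip_force: 30.0
```

```bash
python3 -c "
from h import *
togo([542,-20,176])
s=state();print(s['ft_force'],s['grip_force'],s['opening'])"
```

```text
tool shift [-316.3    3.9    2.7] yaw 1.7594 pos [478.9 289.9 179.2]
[ 0.80680552 -1.09670158 -2.6857637 ] 29.975244104862213 0.2566480121133359
```

jog_arm(motion=[[[-40,1,0],0.07],[[-80,2,0],0.14],[[-120,2,0],0.21],[[-160,3,0],0.21],[[-200,4,0],0.21]])

```text
t: 5.65
eef_pos: [519.8, 91.6, 175.8]
tcp_rot: [-3.141, -0.0, 1.552]
ft_force: [1.0, 1.1, -2.4]
opening: 0.253
grip_force: 30.0
```

```bash
python3 -c "
from h import *
togo([542,-20,176])"
```

```text
tool shift [-111.1   24.3   -0.2] yaw 1.5517 pos [519.8  91.6 175.8]
```

jog_arm(motion=[[[-40,8,0],0],[[-80,18,0],0],[[-105,24,0],0],[[-111,24,0],0],[[-111,24,0],0]])

```text
t: 6.15
eef_pos: [541.5, -18.8, 175.6]
tcp_rot: [-3.141, -0.0, 1.55]
ft_force: [-0.3, 0.4, -2.0]
opening: 0.25
grip_force: 30.0
```

```bash
python3 - <<'E'
from h import *
p=read_camera("wrist");cv2.imwrite("pics/w4.png",cv2.resize(p["img"][:330,100:500],None,fx=1.8,fy=1.8,interpolation=2))
togo([542,53,176])
print(proj(p,[542,53,57],1),proj(p,[546,161,14],1))
for k in("pusher_mid","jig","carrier"):
    print(k,[(round(float(d["p"]),2),[int(v) for v in d["box"]]) for d in cut_out(k,p)])
E
```

```text
tool shift [70.9 -0.8 -0.3] yaw 1.5513 pos [541.4 -17.9 175.7]
[279.87983567 126.30955141] [281.77608934  19.32277073]
pusher_mid [(0.56, [251, 202, 308, 296])]
jig [(0.79, [216, 1, 344, 191])]
carrier [(0.66, [234, 84, 331, 163])]
```

View pics/w4.png

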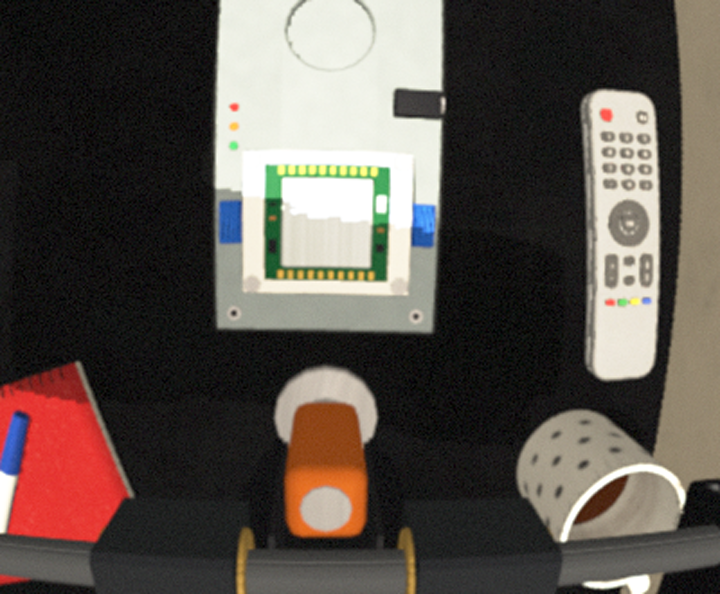

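The picture shows the shield's corners at crop pixels (281,178), (375,178), (373,268) and (283,268). The recess is centred at about (331,27), the held pusher's foot at about (326,417), and the base's near corners at (218,330) and (435,332).

```bash
python3 - <<'E'
from h import *
p=read_camera("wrist")
f=lambda a,b,z:onz(p,100+(a+.5)/1.8-.5,(b+.5)/1.8-.5,z,True)
S=[(281,178),(375,178),(373,268),(283,268)]
for z in(49,57,65):
    C=np.array([f(*q,z) for q in S]);print(z,C.mean(0),np.linalg.norm(np.roll(C,-1,0)-C,axis=1).round(1))
print("recess c",f(331.5,28,14),"edges",f(287,28,14),f(376,28,14),"bot",f(331,70,14))
print("base",f(218,330,14),f(435,332,14),f(217,100,14),f(443,60,14),f(214.5,190,0))
z=state()["eef_pos"][2]-61+9;F=f(326,417,z);print("foot",z,F,f(274,417,z),f(378,417,z),f(326,366,z),"tcp",state()["eef_pos"])
print("cap",f(325.5,509,z+71))
E
```

```text
49 [543.85  56.7   49.  ] [45.9 45.  44.9 45. ]
57 [543.85  57.    57.  ] [44.7 43.8 43.7 43.8]
65 [543.8    57.275  65.   ] [43.4 42.6 42.4 42.5]
recess c [547.9 167.1  14. ] edges [523.4 167.8  14. ] [572.4 167.1  14. ] bot [547.1 142.   14. ]
base [479.5  -3.9  14. ] [604.6  -7.3  14. ] [484.1 127.5  14. ] [609.3 149.1  14. ] [478.7  76.6   0. ]
foot 123.96330576949137 [541.6 -16.2 124. ] [520.9 -15.8 124. ] [562.2 -16.6 124. ] [541.9   4.8 124. ] tcp [541.63820969 -17.18279593 175.96330577]
cap [541.4 -17.1 195. ]
```

jog_arm(motion=[[[30,0.3,0],-0.005],[[60,0.6,0],0.01],[[73.4,0.8,12],0.01],[[73.4,0.8,30],0.01],[[73.4,0.8,42],0.01]])

```text
t: 6.9
eef_pos: [543.4, 55.9, 132.4]
tcp_rot: [-3.14, 0.0, 1.544]
ft_force: [-0.2, 0.1, -2.8]
opening: 0.253
grip_force: 30.0
```

jog_arm(motion=[[[0,0,0],0],[[0,0,0.5],0]])

```text
t: 7.1
eef_pos: [544.1, 54.8, 133.3]
tcp_rot: [-3.141, -0.0, 1.542]
ft_force: [0.4, -0.4, -2.4]
opening: 0.252
grip_force: 30.0
```

```bash
python3 - <<'E'
from h import *
p=read_camera("wrist");togo([543.9,56.4,134])
cv2.imwrite("pics/w5.png",cv2.resize(p["img"][60:330,150:420],None,fx=2.2,fy=2.2,interpolation=2))
s=state();print(s["ft_force"],s["t"])
E
```

```text
tool shift [ 1.6 -0.4 -0.3] yaw 1.5415 pos [544.3  54.8 133.7]
[-0.15297433 -0.58566    -2.17596173] 7.15
```

View pics/w5.png

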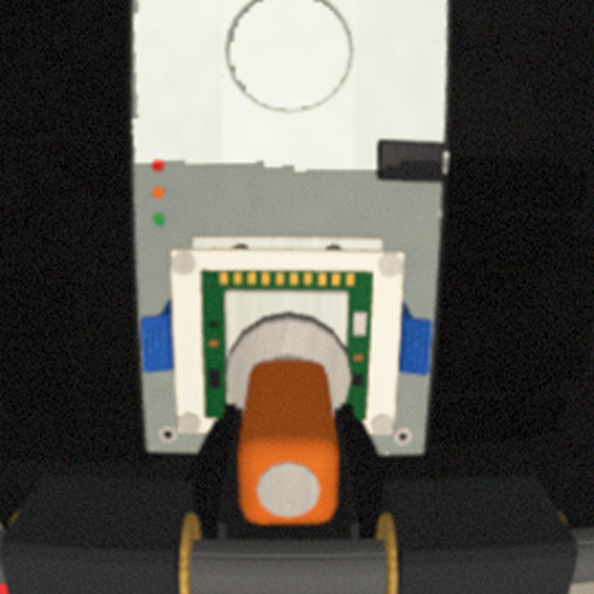

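The foot's circle is centred at crop pixel (289,376) with a radius of 62. The shield's far edge lies at row 290 between columns 225 and 352, and the catches are centred at about (157,344) and (416,345).

```bash
python3 - <<'E'
from h import *
p=read_camera("wrist")
f=lambda a,b,z:onz(p,150+(a+.5)/2.2-.5,60+(b+.5)/2.2-.5,z,True)
for z in(49,57,65):print(z,"edge",f(225,290,z),f(352,290,z),"catch",f(157,344,z),f(416,345,z),"board far",f(203,270,z),f(372,272,z))
z=state()["eef_pos"][2]-52;print("foot",z,f(289,376,z),"L",f(227,376,z),"R",f(351,376,z),"T",f(289,314,z), "cap",f(289,490,z+71))
print("recess",f(289.5,49,14),f(227,49,14),f(352,49,14),f(290,111,14))
E
```

```text
49 edge [522.1  77.5  49. ] [567.7  76.2  49. ] catch [495.6  57.8  49. ] [591.5  54.6  49. ] board far [514.6  85.2  49. ] [575.   82.6  49. ]
57 edge [522.9  79.5  57. ] [567.   78.2  57. ] catch [497.2  60.4  57. ] [590.1  57.3  57. ] board far [515.6  86.9  57. ] [574.1  84.4  57. ]
65 edge [523.7  81.4  65. ] [566.4  80.2  65. ] catch [498.9  63.   65. ] [588.6  60.   65. ] board far [516.7  88.6  65. ] [573.1  86.2  65. ]
foot 81.88526884777616 [544.5  56.4  81.9] L [524.4  57.   81.9] R [564.5  55.8  81.9] T [545.1  77.2  81.9] cap [544.4  55.  152.9]
recess [548.  165.2  14. ] [523.6 166.2  14. ] [572.3 164.8  14. ] [547.4 140.5  14. ]
```

jog_arm(motion=[[[0.4,0,2],0],[[0.4,0,4],0],[[0.4,0,6],0],[[0.4,0,8],0],[[0.4,0,9],0]])

```text
t: 7.7
eef_pos: [544.0, 55.5, 124.2]
tcp_rot: [-3.141, -0.0, 1.542]
ft_force: [-0.4, 0.3, -2.3]
opening: 0.251
grip_force: 30.0
```

jog_arm(motion=[[[0,0,1],0],[[0,0,2],0],[[0,0,3],0],[[0,0,4],0]])

```text
t: 8.1
eef_pos: [544.0, 55.5, 120.4]
tcp_rot: [3.142, -0.0, 1.542]
ft_force: [0.0, 0.6, -2.9]
opening: 0.249
grip_force: 30.0
```

jog_arm(motion=[[[0.3,0,1],0],[[0.3,0,2],0],[[0.3,0,3],0],[[0.3,0,4],0]])

```text
t: 8.5
eef_pos: [544.0, 55.8, 116.3]
tcp_rot: [-3.142, -0.0, 1.542]
ft_force: [0.3, -0.1, -2.7]
opening: 0.253
grip_force: 30.0
```

jog_arm(motion=[[[0,0,1],0],[[0,0,2],0],[[0,0,3],0]])

```text
t: 8.8
eef_pos: [544.1, 55.8, 113.6]
tcp_rot: [3.141, -0.0, 1.542]
ft_force: [-1.9, -0.6, 3.7]
opening: 0.25
grip_force: 30.0
```

jog_arm(motion=[[[0,0,0.5],0],[[0,0,1],0]])

```text
t: 9.0
eef_pos: [544.1, 55.8, 112.7]
tcp_rot: [3.141, -0.0, 1.542]
ft_force: [-0.7, -0.4, 4.7]
opening: 0.248
grip_force: 30.0
```

jog_arm(motion=[[[0,0,0.5],0],[[0,0,1],0]])

```text
t: 9.2
eef_pos: [544.1, 55.8, 111.8]
tcp_rot: [3.141, -0.0, 1.542]
ft_force: [-2.3, -0.2, 9.1]
opening: 0.252
grip_force: 30.0
```

jog_arm(motion=[[[0,0,0.5],0],[[0,0,1],0]])

```text
t: 9.4
eef_pos: [544.1, 55.8, 110.6]
tcp_rot: [3.141, -0.0, 1.542]
ft_force: [-2.3, 0.1, 4.9]
opening: 0.247
grip_force: 30.0
```

jog_arm(motion=[[[0,0,0.5],0],[[0,0,1],0]])

```text
t: 9.6
eef_pos: [544.1, 55.8, 109.5]
tcp_rot: [3.141, -0.0, 1.542]
ft_force: [-0.8, -0.0, 5.3]
opening: 0.252
grip_force: 30.0
```

jog_arm(motion=[[[0,0,0.5],0],[[0,0,1],0],[[0,0,1.5],0],[[0,0,2],0]])

```text
t: 10.0
eef_pos: [544.1, 55.8, 107.5]
tcp_rot: [3.141, -0.0, 1.542]
ft_force: [-1.5, 0.1, 6.2]
opening: 0.251
grip_force: 30.0
```

```bash
python3 - <<'E'
from h import *
p=read_camera("wrist");s=state();print(s["ft_force"],s["moment"],s["eef_pos"],s["t"])
cv2.imwrite("pics/w6.png",cv2.resize(p["img"][60:330,150:420],None,fx=2.2,fy=2.2,interpolation=2))
E
```

```text
[-1.29615443  0.25522763  5.32245339] [-0.08497344  0.41072204  0.0719161 ] [544.10321049  55.77796923 107.4008709 ] 10.05
```

View pics/w6.png

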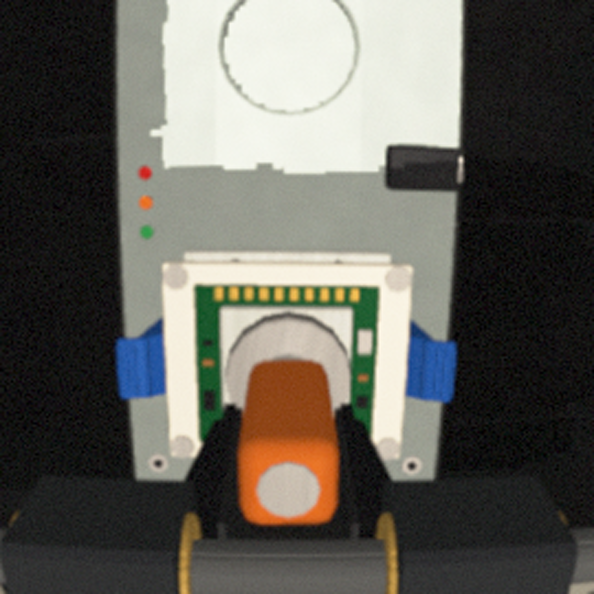

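The carrier looks level and the foot is within about 1 mm of the shield's centre. The pusher has not slipped: the cap is still at (289,490).

jog_arm(motion=[[[0,0,0.5],0],[[0,0,1],0],[[0,0,1.5],0]])

```text
t: 10.35
eef_pos: [544.1, 55.8, 106.0]
tcp_rot: [3.141, -0.0, 1.542]
ft_force: [-0.9, -0.3, 6.6]
opening: 0.246
grip_force: 30.0
```

jog_arm(motion=[[[0,0,0.3],0],[[0,0,0.6],0],[[0,0,0.6],0]])

```text
t: 10.65
eef_pos: [544.1, 55.8, 105.4]
tcp_rot: [3.141, -0.0, 1.542]
ft_force: [-2.5, 0.6, 6.3]
opening: 0.252
grip_force: 30.0
```

jog_arm(motion=[[[0,0,0.3],0],[[0,0,0.6],0],[[0,0,0.6],0]])

```text
t: 10.95
eef_pos: [544.1, 55.8, 104.8]
tcp_rot: [3.141, -0.0, 1.542]
ft_force: [-0.9, 0.2, 6.4]
opening: 0.25
grip_force: 30.0
```

jog_arm(motion=[[[0,0,0.2],0],[[0,0,0.4],0],[[0,0,0.4],0]])

```text
t: 11.25
eef_pos: [544.1, 55.7, 104.4]
tcp_rot: [3.141, -0.0, 1.542]
ft_force: [-1.7, -0.3, 5.7]
opening: 0.252
grip_force: 30.0
```

jog_arm(motion=[[[0,0,0.2],0],[[0,0,0.4],0],[[0,0,0.4],0]])

```text
t: 11.55
eef_pos: [544.1, 55.8, 104.0]
tcp_rot: [3.141, -0.0, 1.542]
ft_force: [-2.1, 0.4, 6.0]
opening: 0.249
grip_force: 30.0
```

jog_arm(motion=[[[0,0,0.2],0],[[0,0,0.3],0],[[0,0,0.3],0]])

```text
t: 11.85
eef_pos: [544.1, 55.8, 103.8]
tcp_rot: [3.141, -0.0, 1.542]
ft_force: [-1.6, 0.3, 7.1]
opening: 0.251
grip_force: 30.0
```

jog_arm(motion=[[[0,0,0.2],0],[[0,0,0.3],0],[[0,0,0.3],0]])

```text
t: 12.15
eef_pos: [544.1, 55.8, 103.5]
tcp_rot: [3.141, -0.0, 1.542]
ft_force: [-2.1, -0.2, 8.0]
opening: 0.252
grip_force: 30.0
```

jog_arm(motion=[[[0,0,0.2],0],[[0,0,0.3],0],[[0,0,0.3],0]])

```text
t: 12.45
eef_pos: [544.2, 55.8, 103.5]
tcp_rot: [3.141, -0.0, 1.542]
ft_force: [-2.7, 0.2, 10.5]
opening: 0.25
grip_force: 30.0
```

jog_arm(motion=[[[0,0,0.2],0],[[0,0,0.3],0],[[0,0,0.3],0]])

```text
t: 12.75
eef_pos: [544.2, 55.8, 103.5]
tcp_rot: [3.141, -0.0, 1.542]
ft_force: [-4.1, 0.2, 14.4]
opening: 0.25
grip_force: 30.0
```

The carrier is on its stops with about 17 N of press, so I'll hold it there.

jog_arm(motion=[[[0,0,0],0],[[0,0,0],0],[[0,0,0],0],[[0,0,0],0],[[0,0,0],0]])

```text
t: 13.25
eef_pos: [544.1, 55.8, 103.5]
tcp_rot: [3.141, -0.0, 1.542]
ft_force: [-3.4, 0.2, 15.0]
opening: 0.251
grip_force: 30.0
```

jog_arm(motion=[[[0,0,0],0],[[0,0,0],0],[[0,0,0],0],[[0,0,0],0],[[0,0,0],0]])

```text
t: 13.75
eef_pos: [544.2, 55.8, 103.4]
tcp_rot: [3.141, -0.0, 1.542]
ft_force: [-3.3, 0.0, 13.3]
opening: 0.252
grip_force: 30.0
```

jog_arm(motion=[[[0,0,0],0],[[0,0,0],0],[[0,0,0],0]])

```text
t: 14.05
eef_pos: [544.1, 55.8, 103.4]
tcp_rot: [3.141, -0.0, 1.542]
ft_force: [-2.5, 0.7, 13.0]
opening: 0.251
grip_force: 30.0
```

```bash
python3 - <<'E'
from h import *
p=read_camera("wrist");s=state();print(s["ft_force"],s["moment"],s["eef_pos"],s["tcp_rot"],s["t"])
a=p["img"][60:330,150:420]
q=read_camera("scene")["img"][180:260,270:370]
cv2.imwrite("pics/w7.png",np.hstack([cv2.resize(a,(420,420),interpolation=2),cv2.resize(q,(375,420),interpolation=2)]))
E
```

```text
[-3.48875027  0.38773105 13.78339945] [-0.07315965  0.92345532 -0.04063628] [544.165332    55.78067947 103.45202177] [ 3.14087550e+00 -6.36410446e-05  1.54186792e+00] 14.1
```

View pics/w7.png

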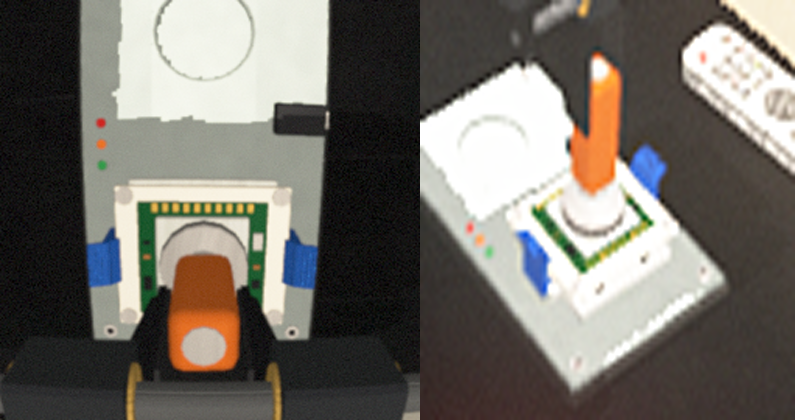

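Both catches now overlap the carrier's edges, by about 2 to 3 mm each, and the carrier looks level. Next I lift off.

jog_arm(motion=[[[0,0,-1],0],[[0,0,-3],0],[[0,0,-10],0],[[0,0,-30],0],[[0,0,-48],0]])

```text
t: 14.65
eef_pos: [543.9, 55.8, 151.1]
tcp_rot: [-3.141, -0.0, 1.542]
ft_force: [0.4, 0.5, -2.8]
opening: 0.249
grip_force: 30.0
```

jog_arm(motion=[[[20,0.5,0],0],[[45,1,0],0],[[55,1,0],0],[[55,1,0],0],[[55,1,0],0]])

```text
t: 15.15
eef_pos: [546.5, 110.4, 150.5]
tcp_rot: [-3.141, 0.0, 1.542]
ft_force: [0.4, -0.4, -2.5]
opening: 0.253
grip_force: 30.0
```

```bash
python3 - <<'E'
from h import *
p=read_camera("wrist");s=state();print(s["ft_force"],s["eef_pos"],s["t"])
cv2.imwrite("pics/w8.png",cv2.resize(p["img"][60:330,150:420],None,fx=2.2,fy=2.2,interpolation=2))
E
```

```text
[ 0.40236457 -0.78421576 -3.08079579] [546.53012881 110.12111175 150.55104034] 15.2
```

View pics/w8.png

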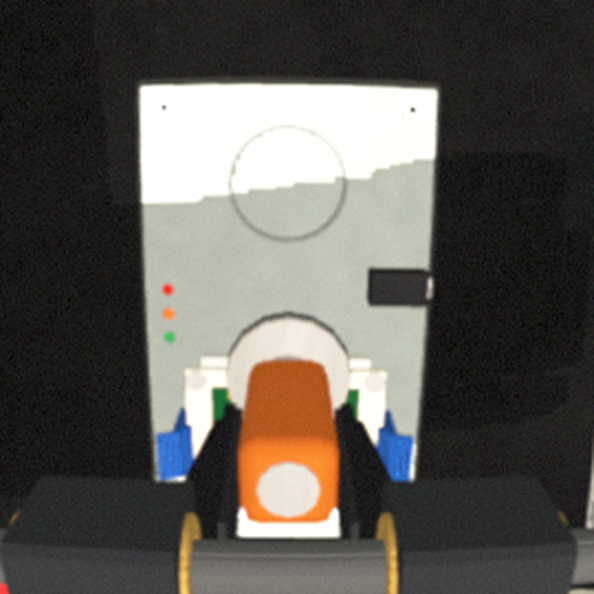

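The recess circle is centred at crop pixel (288.5,182.5), and the held foot at (289,376).

```bash
python3 - <<'E'
from h import *
p=read_camera("wrist")
f=lambda a,b,z:onz(p,150+(a+.5)/2.2-.5,60+(b+.5)/2.2-.5,z,True)
A=np.array([f(230,183,14),f(347,183,14),f(288.5,125,14),f(288.5,240,14)]);r=(A[:2].mean(0)+A[2:].mean(0))/2;print(A,r)
s=state();z=s["eef_pos"][2]-52;F=f(289,376,z);T=f(289,314,z);print("foot",F,T)
foot=np.array([F[0],(F[1]+T[1]-21)/2,0]);print(foot-s["eef_pos"])
d=r-foot;togo(s["eef_pos"]+[d[0],d[1],8.5+61-s["eef_pos"][2]])
E
```

```text
[[523.5 166.5  14. ]
 [572.7 165.   14. ]
 [548.8 190.1  14. ]
 [547.4 141.2  14. ]] [548.1 165.7  14. ]
foot [546.7 111.7  98.6] [547.3 132.5  98.6]
[ 1.26911961e-01  1.60304594e+00 -1.50577414e+02]
tool shift [54.1 -0.2 81.1] yaw 1.5413 pos [546.6 110.  150.6]
```

jog_arm(motion=[[[25,0,0],0],[[50,-0.2,10],0],[[54.7,-0.5,30],0],[[54.7,-0.5,55],0],[[54.7,-0.5,66],0]])

```text
t: 15.75
eef_pos: [547.0, 164.8, 82.9]
tcp_rot: [-3.139, 0.001, 1.541]
ft_force: [-0.9, 0.3, -2.0]
opening: 0.252
grip_force: 30.0
```

jog_arm(motion=[[[0,0,0],0],[[0,0,0],0]])

```text
t: 15.95
eef_pos: [548.2, 165.0, 85.3]
tcp_rot: [3.141, -0.0, 1.541]
ft_force: [-0.2, 0.6, -2.9]
opening: 0.248
grip_force: 30.0
```

```bash
python3 - <<'E'
from h import *
p=read_camera("wrist");s=state();print(s["ft_force"],s["eef_pos"],s["t"])
cv2.imwrite("pics/w9.png",cv2.resize(p["img"][110:310,180:380],None,fx=3,fy=3,interpolation=2))
E
```

```text
[ 0.45951064  0.46139981 -1.92984256] [548.29515541 165.1092671   85.6776347 ] 16.0
```

View pics/w9.png

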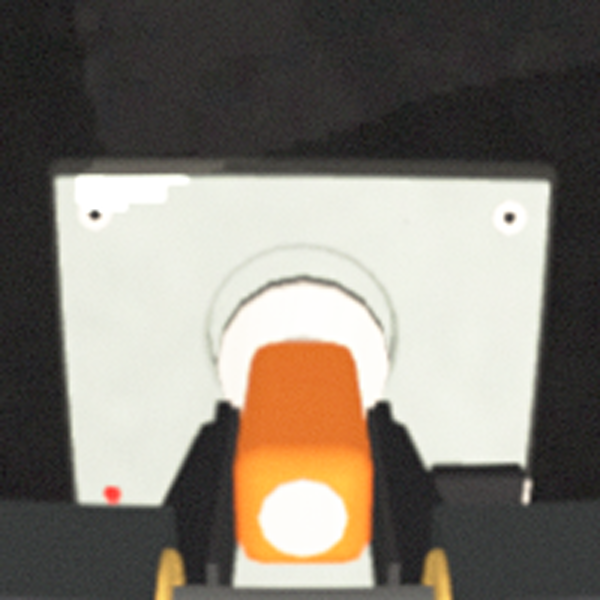

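The recess spans columns 205 to 397 with its far edge at row 245. The foot spans 218 to 388 with its far edge at row 277.

```bash
python3 - <<'E'
from h import *
p=read_camera("wrist")
f=lambda a,b,z:onz(p,180+(a+.5)/3-.5,110+(b+.5)/3-.5,z,True)
s=state();z=s["eef_pos"][2]-52
print("recess",f(205,325,14),f(397,325,14),f(301,245,14),"foot",f(218,360,z),f(388,360,z),f(303,277,z),f(303,277,z-9),s["eef_pos"])
E
```

```text
recess [523.3 170.3  14. ] [572.4 168.8  14. ] [548.5 190.5  14. ] foot [528.1 168.   33.8] [568.4 166.8  33.8] [548.9 187.8  33.8] [548.8 185.3  24.8] [548.32805672 165.19421005  85.79047007]
```

jog_arm(motion=[[[0,-0.2,5],0],[[0,-0.2,10],0],[[0,-0.2,13],0],[[0,-0.2,14.5],0],[[0,-0.2,14.5],0]])

```text
t: 16.55
eef_pos: [547.4, 165.4, 70.0]
tcp_rot: [-3.141, 0.0, 1.542]
ft_force: [0.6, 0.1, -1.8]
opening: 0.249
grip_force: 30.0
```

jog_arm(motion=[[[0,0,0.6],0],[[0,0,1.2],0],[[0,0,1.2],0]])

```text
t: 16.85
eef_pos: [547.5, 165.4, 69.0]
tcp_rot: [3.141, -0.0, 1.542]
ft_force: [-0.5, -0.3, -2.6]
opening: 0.252
grip_force: 30.0
```

jog_arm(motion=[[[0,0,0.4],0],[[0,0,0.8],0],[[0,0,0.8],0]])

```text
t: 17.15
eef_pos: [547.6, 165.5, 68.9]
tcp_rot: [3.141, -0.0, 1.542]
ft_force: [-2.4, -0.1, 5.6]
opening: 0.254
grip_force: 30.0
```

jog_arm(motion=[[[0,0,-0.6],0],[[0,0,-0.6],0]])

```text
t: 17.35
eef_pos: [547.6, 165.5, 68.9]
tcp_rot: [3.141, -0.0, 1.542]
ft_force: [-0.7, -0.2, 1.2]
opening: 0.249
grip_force: 30.0
```

jog_arm(motion=[[[0,0,0],0],[[0,0,0],0],[[0,0,0],0],[[0,0,0],0],[[0,0,0],0]], grip=0.4)

```text
t: 17.85
eef_pos: [547.5, 165.4, 68.8]
tcp_rot: [3.142, -0.0, 1.542]
ft_force: [-0.3, 0.4, 0.8]
opening: 0.578
grip_force: 0.0
```

jog_arm(motion=[[[0,0,-5],0],[[0,0,-20],0],[[0,0,-50],0],[[0,0,-90],0],[[0,0,-110],0]])

```text
t: 18.35
eef_pos: [548.2, 165.6, 182.1]
tcp_rot: [3.138, -0.001, 1.542]
ft_force: [1.5, -0.1, -0.6]
opening: 0.599
grip_force: 0.0
```

jog_arm(motion=[[[-20,0,0],0],[[-60,0,0],0],[[-110,0,0],0],[[-120,0,0],0],[[-120,0,0],0]])

```text
t: 18.85
eef_pos: [544.1, 44.1, 179.2]
tcp_rot: [3.141, -0.0, 1.539]
ft_force: [-0.6, 0.9, 0.7]
opening: 0.603
grip_force: 0.0
```

```bash
python3 - <<'E'
from h import *
p=read_camera("wrist");s=state();print(s["ft_force"],s["eef_pos"],s["opening"],s["t"])
cv2.imwrite("pics/w10.png",cv2.resize(p["img"][:300,130:430],None,fx=2,fy=2,interpolation=2))
E
```

```text
[0.36638353 0.53488777 0.43746463] [544.13027394  45.31614164 179.13089994] 0.601895890632495 18.9
```

View pics/w10.png

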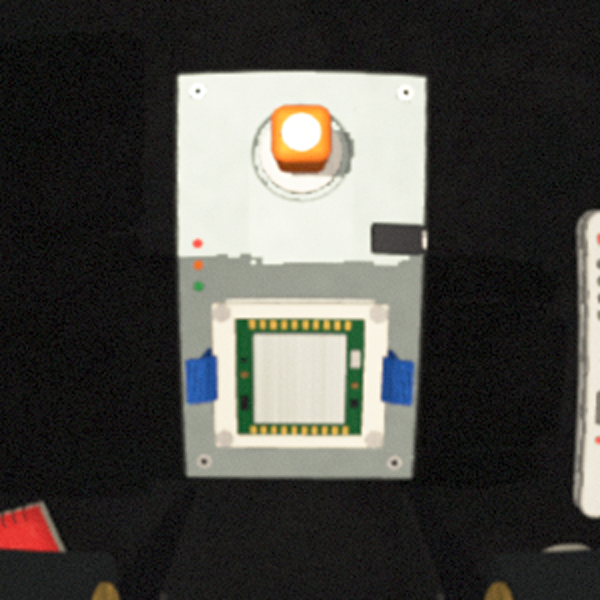

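The pusher stands upright in the recess at about (302,150). The carrier is level, with both blue catches hooked over its edges at (205,378) and (395,378). I'm handing in now.

```bash
python3 -c "
from cell import *
print(job_done())"
```

```text
the job is handed in; nothing more can be done
None
```

The carrier was pressed onto its stops and held there over a second at about 17 N; both catches look snapped over its edges, the pusher stands upright in the recess, and the job was handed in at about 19 s (no verdict was returned).

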